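Turn the counter carousel to the rubber stamp

ROBOT

A 6-joint arm with a two-finger parallel gripper is mounted at the origin on a cart in front of the work surface, level with it; the furniture and walls round the work are solid. World frame = base frame: x ahead of the robot, y to its left, z up, the work surface at z = 0. Lengths are in m, angles in rad, forces in N, time in s.
With the tool pointing down it reaches from about 0.35 to 1 m from the base axis. Payload 7.1 kg.
Tool frame: the origin (TCP) lies where the fingers leave the gripper's body, on its centre line; the fingertips stand 73 mm ahead of it and the grasp point (between the pads) lies 54 mm ahead of it; z points along the fingers, y is the line along which they close (so a half turn about z gives the same grasp; the last joint's range is limited). The gripper opens to 85 mm and grips with 20 to 120 N. Pads are 22 mm wide; open, the fingers measure 114 mm over their backs; the gripper's body (76 mm by 85 mm) begins 54 mm behind the grasp point. The pads swing forward as they close: fully open they stand 13 mm farther back than shut.
Start: joints at [1.106, 0.423, 1.63, -0, 1.089, -0.019], TCP at [0.269, 0.564, 0.304] pointing down, gripper open.
Joint ranges: [-3, 3], [-0.9, 2.11], [0.09, 2.58], [-1.31, 4.45], [0.11, 2.69], [-2.54, 2.54]. Speed limits (rad/s): [2.39, 2.39, 3.01, 3.14, 3.14, 3.14].

INTERFACE

Orientations are given as a rotation vector (axis times angle).
In Python, from station import * gives the robot as it stands.
- The arm moves only by the tool apply_moves, never from a script. Its argument "plan" is one flat list of numbers, 5 for each row, row after row: the opening, from -1 (shut) to 1 (fully open), then the shift along the tool's x, y, z in cm, then the turn about the tool's z in rad. In form: [hand, tx, ty, tz, turn, hand, tx, ty, tz, turn, ...]. A call has 1 to 8 rows; each row is the pose to reach, as a shift and turn from the pose commanded when the call began, along the tool's axes at that moment; what a row does not reach only later rows make up. A row lasts 1/8 s, in which the tool goes at most 62.5 mm and 10.7 degrees, less where a joint would pass 70% of its speed; a pose out of reach is approached as far as the arm can. A call with a gripper value outside its range is refused whole. The fingers move at their own pace and stop on an object; "newtons" is the grip in N (left out, the last holds). Time passes only in rows, so rows that repeat a pose let the fingers close. It gives the time, the measured TCP pose, the force, the opening and the grip force at its end, in the units of the state.
- observe(): the state, without advancing time (a new reading comes with each control period).
- capture(name): name is "scene" or "side" or "wrist"; returns a dict with "pixels" (480x640x3 uint8, blue, green, red), "range_z" (480x640 float32, m along the optical axis (not along the pixel's ray), 0 where there is no reading), "mtx" (3x3 intrinsics, pixels), "rvec" (rotation vector, rad) and "tvec" (3), from world to camera coordinates, as OpenCV has them. Camera axes: x right, y down, z forward; pixel columns grow to the right and rows downward; lengths in m; the calibration is good to about 2 mm. The wrist camera is an equidistant fisheye: a pixel r from the principal point sees the ray r / f radians off the axis. A picture is of the moment at which its call begins.
- job_done(): hands the job in; it is judged then, once.
The state is a dict: "clock": time; "joints": joint angles; "qvel": joint speeds; "joint_efforts": joint torques, N m; "ee_pos": TCP position; "eef_rot": TCP orientation; "ft_force": force on the tool from outside, world axes, zero at the start; "ft_torque": the same for the moment, N m; "width": finger opening in m; "gripper_force": force on a finger pad.
Only numpy, scipy, OpenCV 4.12 (cv2) and the standard library are available. Lean on these libraries where they do the work, as an engineer would, in place of code of your own. Each camera call takes 0.05 s, during which the arm holds its last target. There are 200 camera calls.

TASK

Push the round revolving tray on the counter slowly round with your fingertips, by the finger posts on its rim, until the wooden rubber stamp stands at the front, in line with the pointer tongue that sticks out from under the tray. Do not touch or lift the things in the tray, and leave everything else on the counter where it is.

Things in the scene. Friction and masses are not known exactly. Their poses are not given: they have to be found in the camera images.
- carousel_base: fixed dark steel foot under a revolving tray (radius 85 mm, 10 mm high) with a flat pointer tongue, 24 mm wide, 7 mm thick, that sticks out along the counter to 187 mm from the centre, a small stud near its end: it marks the front. Origin: underside, on the tray's axis. Its -x axis runs along the tongue (towards the robot, turned up to 0.5 rad either way)
- carousel: revolving tray of dark wood, 280 mm across; turns either way with light friction (about 1 N at a post) and stays where left. Origin: on its vertical axis, 12 mm above the counter. Above the counter: floor 20 mm, outer lip and divider walls 34 mm, hub 44 mm. Walls at 45, 135, 225, 315 degrees of its frame part four compartments with one thing in each
- rubber_stamp: wooden rubber stamp with a turned handle, 26x52x85 mm, standing loose in one of the four compartments with its centre about 72 mm from the tray's axis; origin: centre of its underside, z up
- pin_tin: round flat pin tin, 66 mm across, 26 mm high, loose in another compartment; origin: centre of its underside
- spool_0: thread spool, 29 mm across, 44 mm high, standing loose in another compartment; origin: centre of its underside
- tape_measure: rolled tape measure, 54x49x18 mm, loose in the last compartment; origin: centre of its underside
- calculator: desk calculator, 120x70x16 mm, loose bystander lying on the counter to the right; origin: centre of its underside
- card_terminal: card payment terminal, 160x74x25 mm, loose bystander lying on the counter to the right; origin: centre of its underside
- spot_dropper: small dropper bottle, 33 mm across, 102 mm high, loose bystander standing to the left of the tray; origin: centre of its underside
- post_0 (a point): centre of the top of one of four upright steel finger posts on the tray's rim: a pin 16 mm across (a collar 22 mm across up to 38 mm above the counter), its top 95 mm above the counter, 118 mm from the tray's axis at 45 degrees of the tray's frame, at the end of a divider wall; push it sideways to turn the tray
- post_1 (a point): centre of the top of one of four upright steel finger posts on the tray's rim: a pin 16 mm across (a collar 22 mm across up to 38 mm above the counter), its top 95 mm above the counter, 118 mm from the tray's axis at 135 degrees of the tray's frame, at the end of a divider wall; push it sideways to turn the tray
- post_2 (a point): centre of the top of one of four upright steel finger posts on the tray's rim: a pin 16 mm across (a collar 22 mm across up to 38 mm above the counter), its top 95 mm above the counter, 118 mm from the tray's axis at 225 degrees of the tray's frame, at the end of a divider wall; push it sideways to turn the tray
- post_3 (a point): centre of the top of one of four upright steel finger posts on the tray's rim: a pin 16 mm across (a collar 22 mm across up to 38 mm above the counter), its top 95 mm above the counter, 118 mm from the tray's axis at 315 degrees of the tray's frame, at the end of a divider wall; push it sideways to turn the tray
Mind the look-alikes: they are no part of the job. What is shaped like the rubber_stamp but purple or yellow is not meant.

How it is judged:
On the way:
1. the fingers push the revolving tray (contact force between the fingers and carousel above 0.2 N), for 0.05 s.
At the end, for the whole second after the job is handed in: the rubber stamp stands on the tray on the side of the pointer tongue, its centre within 12 mm sideways of the tongue's centre line; the tray is at rest; all four things are upright and still on the tray's floor; the bystanders are within 15 mm of where they were (y of rubber_stamp in the frame of carousel_base between -0.012 and 0.012 m and x of rubber_stamp in the frame of carousel_base below -0.04 m and angular speed of carousel below 0.05 rad/s and z of rubber_stamp in the frame of carousel between 0.002 and 0.014 m and horizontal distance between each of rubber_stamp, pin_tin, spool_0, tape_measure and carousel below 0.115 m and angle between each of rubber_stamp, pin_tin, spool_0, tape_measure's own z axis and vertical below 0.2 rad and z of pin_tin in the frame of carousel between 0.002 and 0.014 m and z of spool_0 in the frame of carousel between 0.002 and 0.014 m and z of tape_measure in the frame of carousel between 0.002 and 0.014 m and distance of each of calculator, card_terminal, spot_dropper from where it was at the start of the episode below 0.015 m); the robot touches nothing.
It fails at once if a thing in the tray is touched by the robot (more than 2 N) (contact force between any of rubber_stamp, pin_tin, spool_0, tape_measure and the fingers above 2 N or contact force between any of rubber_stamp, pin_tin, spool_0, tape_measure and the arm above 2 N).
It fails at once if a thing in the tray is lifted off its floor (more than 20 mm) (z of any of rubber_stamp, pin_tin, spool_0, tape_measure in the frame of carousel above 0.028 m).
It fails at once if the tray is spun fast (more than 2.5 rad/s) (angular speed of carousel above 2.5 rad/s).
It fails at once if a bystander is pushed away (more than 15 mm) (distance of any of calculator, card_terminal, spot_dropper from where it was at the start of the episode above 0.015 m).
It also fails if it takes over 51 s, if anything falls off the work surface, if the arm or the gripper's body presses on something with over 40 N, if the wrist force passes 120 N, or if a joint passes its speed limit or range.

## Working session

There is one attempt and no reset: what is moved stays moved. The work goes in short steps, Python scripts to look and compute and a tool call to move; the robot and the scene stay as the last step left them, time stands still between calls to the robot, and variables do not carry over. Pictures are saved under pics/ and viewed, at most 10 in all, crops included, and the job is handed in when it is done.

Besides the shell and the picture viewer there is one more tool, called after "Request:" as a command line: name --argument value ..., lists and objects as JSON in quotes. apply_moves: Moves the arm, as the interface text tells. Its arguments: {"type":"object","properties":{"plan":{"type":"array"},"newtons":{"type":"number"}},"required":["plan"]}

```bash
mkdir -p pics; ls; cat > h.py <<'E'
from station import *
import numpy as np, cv2
def cloud(c):
    K=c["mtx"];R=cv2.Rodrigues(np.array(c["rvec"],float))[0];t=np.array(c["tvec"],float).ravel()
    z=c["range_z"];v,u=np.mgrid[:480,:640]
    P=np.stack([(u-K[0,2])/K[0,0]*z,(v-K[1,2])/K[1,1]*z,z],-1)
    W=(P-t)@R; W[z==0]=np.nan
    return W
E
python3 - <<'E'
from h import *
for n in("scene","side"):
    c=capture(n); cv2.imwrite(f"pics/{n}0.png",c["pixels"]); np.savez(f"{n}0.npz",**{k:np.array(v) for k,v in c.items()})
    R=cv2.Rodrigues(np.array(c["rvec"],float))[0];print(n,-R.T@np.array(c["tvec"]).ravel())
print(observe())
E
```

```text
pics
scene [-0.01502335 -0.71778467  0.57963134]
side [0.2384711  1.06805058 0.69650775]
{'clock': 0.1, 'joints': array([ 1.10599004e+00,  4.23757948e-01,  1.63058907e+00,  2.79854007e-06,
        1.08858116e+00, -1.89662776e-02]), 'qvel': array([ 0.00053853, -0.00066539, -0.00194213,  0.00139172, -0.00173117,
       -0.00121999]), 'joint_efforts': array([-3.21365169e-04, -5.58421648e+01, -2.82444388e+01, -1.51146928e-04,
        2.96941689e-03, -1.97936899e-06]), 'ee_pos': array([0.26929827, 0.56358896, 0.30323702]), 'eef_rot': array([-6.94468603e-01, -3.06354184e+00,  2.03561504e-03]), 'ft_force': array([-0.51490017, -0.87090447, -0.32262276]), 'ft_torque': array([-0.00975786,  0.01562902,  0.01011472]), 'gripper_force': 0.0, 'width': 0.08565267019401512}
```

View pics/scene0.png

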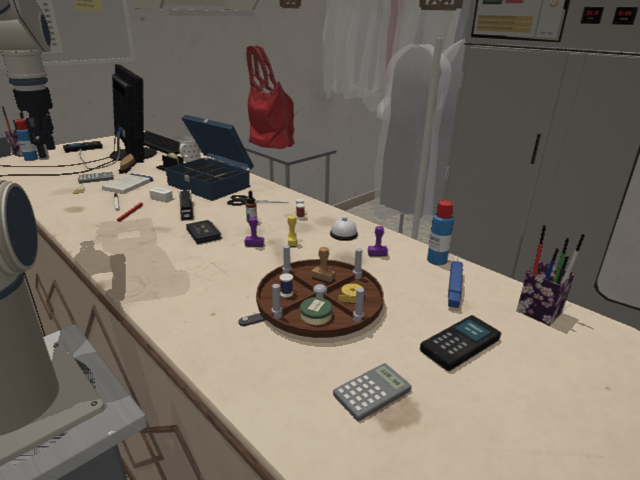

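View pics/side0.png

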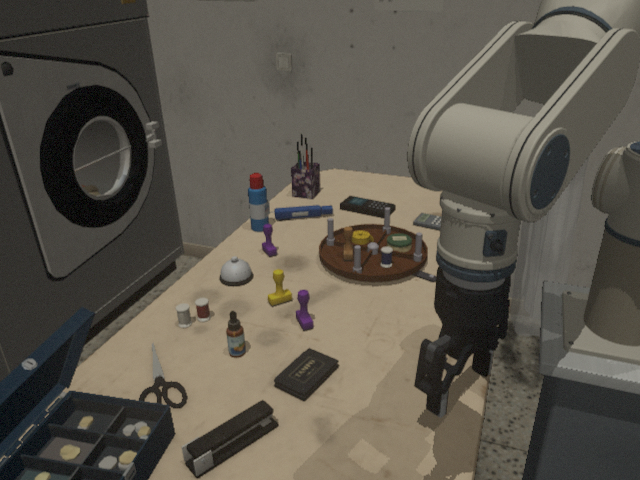

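The tray is at scene px (320,295). Stamp candidates are the wooden one in the tray (323,262), purple ones at (254,232) and (378,242), and a yellow one at (292,232). The last three stand on the counter and are look-alikes, so the wooden one in the tray is meant. The tongue is at (253,320). Next I'll measure these from the depth.

```bash
cat >> h.py <<'E'
from scipy.optimize import least_squares
from scipy.cluster.hierarchy import fcluster, linkage
def load(n): return dict(np.load(n+"0.npz"))
def fit_posts(W,c0):
    P=W.reshape(-1,3);P=P[~np.isnan(P[:,0])]
    r=np.linalg.norm(P[:,:2]-c0,axis=1)
    Q=P[(P[:,2]>.055)&(P[:,2]<.105)&(r<.16)]
    l=fcluster(linkage(Q[:,:2],'single'),.012,'distance')
    return [Q[l==i] for i in range(1,l.max()+1) if (l==i).sum()>15]
E
python3 - <<'E'
from h import *
for n in("scene","side"):
    c=load(n);W=cloud(c)
    px={"scene":[(320,292),(253,320),(323,250),(323,272),(287,280),(204,230),(252,195)],"side":[(373,246),(432,277),(348,232),(348,252),(386,250),(236,318)]}[n]
    for u,v in px: print(n,u,v,W[v,u].round(3))
    c0=np.nanmean(W[px[0][1]-1:px[0][1]+2,px[0][0]-1:px[0][0]+2].reshape(-1,3),0)[:2]
    for q in fit_posts(W,c0): print(len(q),q.mean(0).round(3),q.min(0).round(3),q.max(0).round(3))
a=load("scene")["pixels"][225:350,220:410];b=load("side")["pixels"][195:305,300:460]
im=np.vstack([cv2.resize(a,(456,300),interpolation=2),cv2.resize(b,(456,300),interpolation=2)])
cv2.imwrite("pics/crop.png",im)
E
```

```text
scene 320 292 [ 0.559 -0.141  0.037]
scene 253 320 [ 0.417 -0.089  0.006]
scene 323 250 [ 0.615 -0.092  0.1  ]
scene 323 272 [ 0.615 -0.093  0.043]
scene 287 280 [ 0.511 -0.088  0.064]
scene 204 230 [0.554 0.326 0.02 ]
scene 252 195 [0.717 0.314 0.087]
154 [ 0.56  -0.251  0.078] [ 0.553 -0.256  0.055] [ 0.571 -0.242  0.095]
118 [ 0.683 -0.138  0.077] [ 0.677 -0.145  0.055] [ 0.693 -0.129  0.096]
174 [ 0.617 -0.091  0.085] [ 0.608 -0.1    0.055] [ 0.634 -0.075  0.104]
151 [ 0.448 -0.129  0.077] [ 0.443 -0.134  0.055] [ 0.458 -0.119  0.095]
108 [ 0.571 -0.016  0.078] [ 0.564 -0.022  0.055] [ 0.58  -0.006  0.096]
101 [ 0.517 -0.078  0.062] [ 0.504 -0.09   0.055] [ 0.532 -0.06   0.065]
side 373 246 [ 0.567 -0.12   0.041]
side 432 277 [ 0.404 -0.068  0.011]
side 348 232 [ 0.618 -0.073  0.095]
side 348 252 [ 0.618 -0.071  0.04 ]
side 386 250 [ 0.519 -0.067  0.065]
side 236 318 [0.71  0.328 0.088]
82 [ 0.563 -0.241  0.076] [ 0.556 -0.253  0.055] [ 0.573 -0.234  0.096]
87 [ 0.685 -0.129  0.077] [ 0.679 -0.14   0.055] [ 0.693 -0.122  0.095]
148 [ 0.621 -0.079  0.084] [ 0.61  -0.094  0.055] [ 0.635 -0.071  0.104]
113 [ 0.574 -0.006  0.077] [ 0.566 -0.014  0.055] [0.582 0.001 0.095]
75 [ 0.519 -0.071  0.062] [ 0.505 -0.091  0.055] [ 0.533 -0.058  0.065]
103 [ 0.451 -0.118  0.077] [ 0.444 -0.129  0.056] [ 0.46  -0.11   0.097]
```

View pics/crop.png

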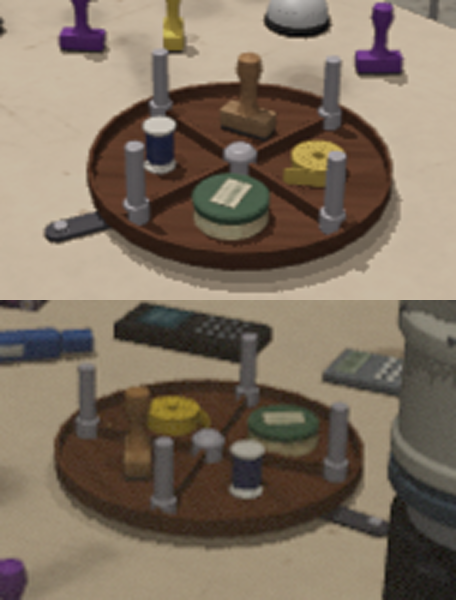

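The crops confirm it: the wooden stamp is in the compartment at crop px (248,95), and the tongue is at (75,227). Now I'll do precise fits for the tray centre, the tongue direction and the stamp bearing.

```bash
cat >> h.py <<'E'
def measure(tag):
    C={n:dict(np.load(f"{n}{tag}.npz")) for n in("scene","side")}
    out={}
    ps={}
    c=np.array([.567,-.129])
    for n,d in C.items():
        W=cloud(d);cam=-cv2.Rodrigues(d["rvec"])[0].T@d["tvec"].ravel()
        for q in fit_posts(W,c):
            m=q[:,:2].mean(0)
            r=np.hypot(*(m-c))
            v=m-cam[:2];v/=np.hypot(*v)
            if abs(r-.118)<.02 and q[:,2].max()<.1: ps.setdefault(round(np.degrees(np.arctan2(*(m-c)[::-1]))%360/90)%4,[]).append(m+v*.006)
            elif q[:,2].max()>.1: out.setdefault("stamp",[]).append(q[q[:,2]>.07][:,:2].mean(0)+v*.006)
        P=W.reshape(-1,3);P=P[~np.isnan(P[:,0])]
        r=np.linalg.norm(P[:,:2]-c,axis=1);a=np.abs(np.arctan2(P[:,1]-c[1],-(P[:,0]-c[0])))
        T=P[(r>.147)&(r<.2)&(P[:,2]>.004)&(P[:,2]<.012)&(a<.7)]
        print(n,"tongue n",len(T),T.mean(0),"rmax",np.sort(r[(r>.147)&(r<.2)&(P[:,2]>.004)&(P[:,2]<.012)&(a<.7)])[-3:] )
        out.setdefault("tongue",[]).append(T[:,:2].mean(0))
    print({k:np.round(v,4).tolist() for k,v in ps.items()})
    print({k:np.round(v,4).tolist() for k,v in out.items()})
    cen=np.mean([np.mean(v,0) for v in ps.values()],0)
    ang=lambda p:np.degrees(np.arctan2(*(np.mean(p,0)-cen)[::-1]))%360
    print("centre",cen.round(4),"posts",{k:round(ang(v),1) for k,v in ps.items()})
    for k,v in out.items(): print(k,ang(v).round(1),[round(ang([x]),1) for x in v],np.hypot(*(np.mean(v,0)-cen)).round(4))
E
python3 -c "
from h import *
measure(0)"
```

```text
scene tongue n 132 [ 0.40908368 -0.07978575  0.00667633] rmax [0.18400434 0.18426344 0.18462306]
side tongue n 71 [ 0.41175009 -0.07278641  0.00669954] rmax [0.17987673 0.18025172 0.1830127 ]
{3: [[0.5645, -0.2471], [0.5647, -0.2472]], 0: [[0.6871, -0.1346], [0.6871, -0.1347]], 2: [[0.4518, -0.1238], [0.4519, -0.1242]], 1: [[0.5744, -0.0113], [0.5755, -0.0114]]}
{'stamp': [[0.6211, -0.0873], [0.6221, -0.084]], 'tongue': [[0.4091, -0.0798], [0.4118, -0.0728]]}
centre [ 0.5696 -0.1293] posts {3: np.float64(267.6), 0: np.float64(357.4), 2: np.float64(177.4), 1: np.float64(87.4)}
stamp 40.0 [np.float64(39.3), np.float64(40.8)] 0.0679
tongue 161.6 [np.float64(162.9), np.float64(160.3)] 0.1678
```

```bash
cat >> h.py <<'E'
def rel(p,ya=None):
    s=observe();R=cv2.Rodrigues(np.array(s["eef_rot"],float))[0]
    d=R.T@(np.array(p)-s["ee_pos"])*100
    y0=np.arctan2(R[1,1],R[0,1]);print("clock",s["clock"],"pos",s["ee_pos"].round(4),"ydeg",np.degrees(y0).round(2),"F",s["ft_force"].round(2),"w",round(s["width"],4))
    print("shift cm",d.round(2),"turn",None if ya is None else round((y0-np.radians(ya)+np.pi)%(2*np.pi)-np.pi,4))
E
python3 -c "
from h import *
rel([.4519,-.124,.22],-92.6)"
```

```text
clock 0.1 pos [0.2693 0.5636 0.3032] ydeg 64.46 F [-0.51 -0.87 -0.32] w 0.0857
shift cm [-46.13 -54.15   8.39] turn 2.7411
```

Request:
apply_moves --plan '[0.0, -5.8, -6.8, 1, 0.18, 0.0, -11.6, -13.6, 2, 0.36, 0.0, -17.4, -20.4, 3, 0.54, -0.1, -23, -27, 4, 0.72, -0.1, -28, -33, 5, 0.9, -0.1, -33, -39, 6, 1.08, -0.1, -38, -45, 7, 1.26, -0.1, -43, -51, 8, 1.44]'

```text
clock: 1.1
ee_pos: [0.3954, 0.0817, 0.2453]
eef_rot: [2.547, 1.838, 0.001]
ft_force: [0.9, -0.1, 0.5]
width: 0.0382
gripper_force: 0.0
```

```bash
python3 -c "
from h import *
rel([.4519,-.124,.22],-92.6)"
```

```text
clock 1.1 pos [0.3954 0.0817 0.2453] ydeg -18.37 F [ 0.95 -0.09  0.47] w 0.0382
shift cm [-17.74  11.84   2.53] turn 1.2956
```

Request:
apply_moves --plan '[-0.1, -4, 3, 1, 0.18, -0.1, -8, 6, 2, 0.36, -0.1, -12, 8, 2.5, 0.54, -0.1, -15, 10, 2.5, 0.72, -0.1, -17.7, 11.8, 2.5, 0.9, -0.1, -17.7, 11.8, 2.5, 1.08, -0.1, -17.7, 11.8, 2.5, 1.2, -0.1, -17.7, 11.8, 2.5, 1.29]'

```text
clock: 2.1
ee_pos: [0.4524, -0.1214, 0.2201]
eef_rot: [-3.141, 0.06, 0.001]
ft_force: [0.3, 0.4, 0.0]
width: 0.0383
gripper_force: 0.0
```

```bash
python3 -c "
from h import *
rel([.4519,-.124,.125],-92.6)"
```

```text
clock 2.1 pos [ 0.4524 -0.1214  0.2201] ydeg -92.17 F [0.25 0.44 0.02] w 0.0383
shift cm [-0.03  0.26  9.51] turn 0.0074
```

Request:
apply_moves --plan '[-0.1, 0, 0.3, 2.5, 0, -0.1, 0, 0.3, 5, 0, -0.1, 0, 0.3, 7.5, 0, -0.1, 0, 0.3, 9.5, 0, -0.3, 0, 0.3, 9.5, 0, -0.4, 0, 0.3, 9.5, 0, -0.4, 0, 0.3, 9.5, 0]'

```text
clock: 2.98
ee_pos: [0.453, -0.1244, 0.1262]
eef_rot: [3.141, -0.054, 0.002]
ft_force: [-0.3, -0.5, 0.0]
width: 0.0255
gripper_force: 0.0
```

```bash
python3 -c "
from h import *
rel([.4519,-.124,.125],-92.6)
c=capture('wrist');cv2.imwrite('pics/w1.png',c['pixels'])"
```

```text
clock 2.975 pos [ 0.453  -0.1244  0.1262] ydeg -91.96 F [-0.35 -0.53  0.04] w 0.0255
shift cm [-0.11 -0.04  0.12] turn 0.0112
```

View pics/w1.png

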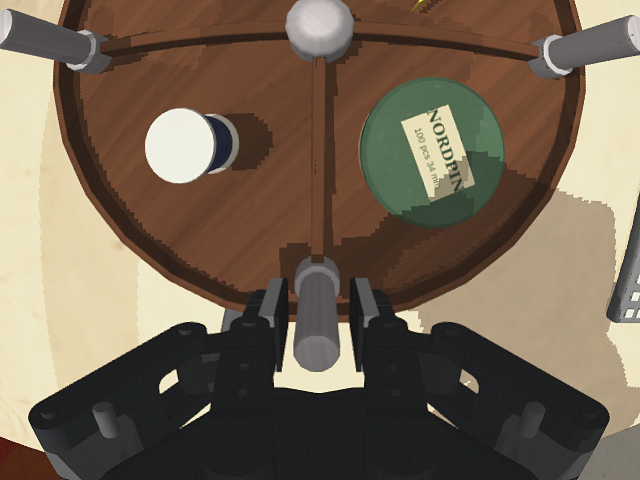

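The post (317,320) stands between the pads, so I'll sweep along the arc.

Request:
apply_moves --plan '[-0.4, 0.02, 0.6, 0, -0.05, -0.4, 0.06, 1.2, 0, -0.1, -0.4, 0.14, 1.85, 0, -0.16, -0.4, 0.26, 2.45, 0, -0.21, -0.4, 0.4, 3.05, 0, -0.26, -0.4, 0.58, 3.65, 0, -0.31, -0.4, 0.78, 4.23, 0, -0.37, -0.4, 1.02, 4.8, 0, -0.42]'

```text
clock: 4.03
ee_pos: [0.4613, -0.1728, 0.126]
eef_rot: [3.082, 0.605, 0.001]
ft_force: [-0.4, 1.1, -0.5]
width: 0.0257
gripper_force: 0.4
```

```bash
cat >> h.py <<'E'
def st():
    s=observe();d=s["ee_pos"][:2]-[.5696,-.1293]
    print("tool r",np.hypot(*d).round(4),"theta",np.degrees(np.arctan2(d[1],d[0]))%360)
    th=np.degrees(np.arctan2(d[1],d[0]))
    rel([*s["ee_pos"][:2],.125],th+90)
E
python3 -c "
from h import *
st()"
```

```text
tool r 0.1167 theta 201.88146485068435
clock 4.025 pos [ 0.4613 -0.1728  0.126 ] ydeg -67.8 F [-0.43  1.1  -0.54] w 0.0257
shift cm [-0.  -0.   0.1] turn 0.0056
```

Tracking well. The same arc again.

Request:
apply_moves --plan '[-0.4, 0.02, 0.6, 0, -0.05, -0.4, 0.06, 1.2, 0, -0.1, -0.4, 0.14, 1.85, 0, -0.16, -0.4, 0.26, 2.45, 0, -0.21, -0.4, 0.4, 3.05, 0, -0.26, -0.4, 0.58, 3.65, 0, -0.31, -0.4, 0.78, 4.23, 0, -0.37, -0.4, 1.02, 4.8, 0, -0.42]'

```text
clock: 5.03
ee_pos: [0.4887, -0.2134, 0.126]
eef_rot: [2.889, 1.234, 0.0]
ft_force: [0.0, 0.0, 0.8]
width: 0.0257
gripper_force: 0.4
```

Request:
apply_moves --plan '[-0.4, 0.02, 0.6, 0, -0.05, -0.4, 0.06, 1.2, 0, -0.1, -0.4, 0.14, 1.85, 0, -0.16, -0.4, 0.26, 2.45, 0, -0.21, -0.4, 0.4, 3.05, 0, -0.26, -0.4, 0.58, 3.65, 0, -0.31, -0.4, 0.78, 4.23, 0, -0.37, -0.4, 1.02, 4.8, 0, -0.42]'

```text
clock: 6.02
ee_pos: [0.5304, -0.2392, 0.126]
eef_rot: [2.568, 1.809, 0.0]
ft_force: [-1.3, -0.3, 1.2]
width: 0.0257
gripper_force: 0.4
```

```bash
python3 -c "
from h import *
st()"
```

```text
tool r 0.1167 theta 250.34841768347073
clock 6.025 pos [ 0.5304 -0.2392  0.126 ] ydeg -19.67 F [-1.3  -0.25  1.17] w 0.0257
shift cm [ 0.  -0.   0.1] turn -0.0003
```

Request:
apply_moves --plan '[-0.4, 0.02, 0.6, 0, -0.05, -0.4, 0.06, 1.2, 0, -0.1, -0.4, 0.14, 1.85, 0, -0.16, -0.4, 0.26, 2.45, 0, -0.21, -0.4, 0.4, 3.05, 0, -0.26, -0.4, 0.58, 3.65, 0, -0.31, -0.4, 0.78, 4.23, 0, -0.37, -0.4, 1.02, 4.8, 0, -0.42]'

```text
clock: 7.02
ee_pos: [0.579, -0.2458, 0.126]
eef_rot: [2.134, 2.305, 0.0]
ft_force: [-0.1, 0.4, 0.4]
width: 0.0252
gripper_force: 0.4
```

Request:
apply_moves --plan '[-0.4, 0.02, 0.6, 0, -0.05, -0.4, 0.06, 1.2, 0, -0.1, -0.4, 0.14, 1.85, 0, -0.16, -0.4, 0.26, 2.45, 0, -0.21, -0.4, 0.4, 3.05, 0, -0.26, -0.4, 0.58, 3.65, 0, -0.31, -0.4, 0.7, 4.0, 0, -0.35, -0.4, 0.78, 4.23, 0, -0.37]'

```text
clock: 8.02
ee_pos: [0.6206, -0.2348, 0.1258]
eef_rot: [1.675, 2.658, -0.0]
ft_force: [-1.6, -0.3, 0.2]
width: 0.0256
gripper_force: 0.4
```

```bash
python3 - <<'E'
from h import *
st()
for n in("scene","side"):
    c=capture(n); cv2.imwrite(f"pics/{n}1.png",c["pixels"]); np.savez(f"{n}1.npz",**{k:np.array(v) for k,v in c.items()})
    for q in fit_posts(cloud(c),np.array([.5696,-.1293])): print(n,len(q),q.mean(0).round(3),q[:,2].max().round(3))
a=cv2.imread("pics/scene1.png")[225:350,220:410];b=cv2.imread("pics/side1.png")[195:305,300:460]
cv2.imwrite("pics/crop1.png",np.vstack([cv2.resize(a,(456,300),interpolation=2),cv2.resize(b,(456,300),interpolation=2)]))
E
```

```text
tool r 0.1172 theta 295.81361799233036
clock 8.025 pos [ 0.6206 -0.2348  0.1258] ydeg 25.56 F [-1.6  -0.32  0.19] w 0.0256
shift cm [ 0.   -0.    0.08] turn -0.0045
scene 115 [ 0.674 -0.086  0.077] 0.095
scene 118 [ 0.519 -0.025  0.077] 0.095
scene 206 [ 0.502 -0.106  0.084] 0.104
scene 159 [ 0.457 -0.18   0.077] 0.096
scene 120 [ 0.54  -0.201  0.062] 0.066
scene 174 [ 0.598 -0.249  0.078] 0.105
scene 50 [ 0.638 -0.237  0.08 ] 0.104
side 94 [ 0.676 -0.075  0.077] 0.098
side 152 [ 0.506 -0.094  0.084] 0.103
side 112 [ 0.521 -0.016  0.077] 0.095
side 99 [ 0.461 -0.17   0.076] 0.094
side 57 [ 0.542 -0.195  0.062] 0.064
side 303 [ 0.618 -0.228  0.082] 0.105
```

View pics/crop1.png

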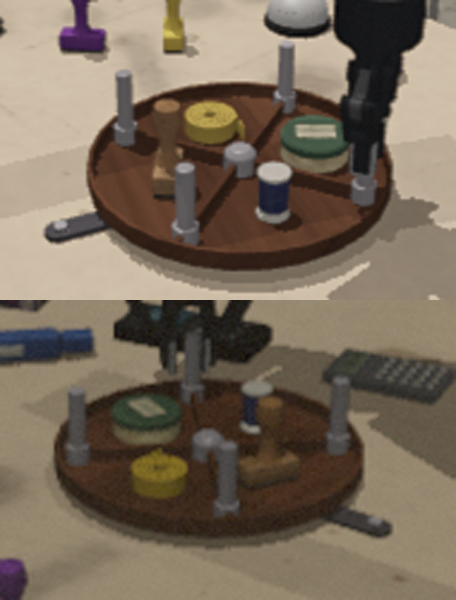

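Now +6°, back off by the slack, open and lift.

Request:
apply_moves --plan '[-0.4, 0, 0.4, 0, -0.03, -0.4, 0.03, 0.8, 0, -0.07, -0.4, 0.06, 1.2, 0, -0.1, -0.4, 0.06, 1.2, 0, -0.1, -0.4, 0.06, 1.2, 0, -0.1]'

```text
clock: 8.75
ee_pos: [0.6311, -0.229, 0.1253]
eef_rot: [1.542, 2.737, 0.0]
ft_force: [0.2, -0.5, 0.8]
width: 0.0259
gripper_force: 0.0
```

```bash
cat > m.py <<'E'
from h import *
import sys
st();c0=np.array([.5696,-.1293]);L=[]
for n in("scene","side"):
    c=capture(n); cv2.imwrite(f"pics/{n}{sys.argv[1]}.png",c["pixels"]);cam=-cv2.Rodrigues(c["rvec"])[0].T@c["tvec"].ravel()
    for q in fit_posts(cloud(c),c0):
        m=q[q[:,2]>.07][:,:2].mean(0) if q[:,2].max()>.07 else q[:,:2].mean(0);v=m-cam[:2];m=m+v/np.hypot(*v)*.006;d=m-c0
        print(n,len(q),m.round(4),"r",np.hypot(*d).round(4),"ang",(np.degrees(np.arctan2(d[1],d[0]))%360).round(1),"zmax",q[:,2].max().round(3))
E
python3 m.py 2
```

```text
tool r 0.1172 theta 301.661368843676
clock 8.75 pos [ 0.6311 -0.229   0.1253] ydeg 31.22 F [ 0.17 -0.46  0.83] w 0.0259
shift cm [-0.   -0.    0.03] turn -0.0077
scene 110 [ 0.6726 -0.0705] r 0.1186 ang 29.7 zmax 0.096
scene 121 [ 0.5111 -0.0269] r 0.1179 ang 119.8 zmax 0.096
scene 209 [ 0.5032 -0.109 ] r 0.0694 ang 163.0 zmax 0.105
scene 164 [ 0.4678 -0.1873] r 0.1172 ang 209.7 zmax 0.095
scene 121 [ 0.552  -0.1992] r 0.072 ang 255.9 zmax 0.066
scene 18 [ 0.6544 -0.2272] r 0.1295 ang 310.9 zmax 0.091
scene 162 [ 0.6115 -0.2421] r 0.1203 ang 290.4 zmax 0.105
side 93 [ 0.6719 -0.0705] r 0.118 ang 29.9 zmax 0.095
side 116 [ 0.5117 -0.0275] r 0.1171 ang 119.6 zmax 0.096
side 150 [ 0.5043 -0.1055] r 0.0695 ang 160.0 zmax 0.104
side 94 [ 0.4678 -0.1888] r 0.1179 ang 210.3 zmax 0.095
side 61 [ 0.5514 -0.2021] r 0.075 ang 255.9 zmax 0.066
side 320 [ 0.6297 -0.2285] r 0.116 ang 301.2 zmax 0.105
```

Request:
apply_moves --plan '[-0.4, 0, -0.2, 0, 0, -0.4, 0, -0.36, 0, 0, -0.2, 0, -0.36, 0, 0, -0.1, 0, -0.36, 0, 0, -0.1, 0, -0.36, -3, 0, -0.1, 0, -0.36, -6, 0, -0.1, 0, -0.36, -10, 0, -0.1, 0, -0.36, -14, 0]'

```text
clock: 9.85
ee_pos: [0.6279, -0.2309, 0.2665]
eef_rot: [-1.541, -2.737, 0.0]
ft_force: [0.5, 0.1, -0.6]
width: 0.0383
gripper_force: 0.0
```

Request:
apply_moves --plan '[-0.1, 0, 0, 0, 0, -0.1, 0, 0, 0, 0, -0.1, 0, 0, 0, 0, -0.1, 0, 0, 0, 0]'

```text
clock: 10.35
ee_pos: [0.6275, -0.2308, 0.2641]
eef_rot: [-1.541, -2.735, 0.0]
ft_force: [-0.5, -0.4, -0.4]
width: 0.0384
gripper_force: 0.0
```

```bash
python3 m.py 3; python3 - <<'E'
import cv2,numpy as np
a=cv2.imread("pics/scene3.png")[225:350,220:410];b=cv2.imread("pics/side3.png")[195:305,300:460]
cv2.imwrite("pics/crop3.png",np.vstack([cv2.resize(a,(456,300),interpolation=2),cv2.resize(b,(456,300),interpolation=2)]))
E
```

```text
tool r 0.1169 theta 299.72866416445015
clock 10.35 pos [ 0.6275 -0.2308  0.2641] ydeg 31.23 F [-0.55 -0.36 -0.4 ] w 0.0384
shift cm [-0.02  0.02 13.91] turn 0.0261
scene 110 [ 0.6726 -0.0707] r 0.1185 ang 29.7 zmax 0.095
scene 124 [ 0.5111 -0.0269] r 0.1179 ang 119.8 zmax 0.095
scene 207 [ 0.5035 -0.1088] r 0.0692 ang 162.8 zmax 0.104
scene 165 [ 0.4679 -0.1872] r 0.117 ang 209.6 zmax 0.095
scene 117 [ 0.5522 -0.199 ] r 0.0719 ang 256.0 zmax 0.065
scene 142 [ 0.6284 -0.2316] r 0.118 ang 299.9 zmax 0.097
side 92 [ 0.6719 -0.0706] r 0.118 ang 29.8 zmax 0.096
side 112 [ 0.5112 -0.027 ] r 0.1178 ang 119.7 zmax 0.096
side 150 [ 0.5043 -0.1056] r 0.0695 ang 160.1 zmax 0.103
side 94 [ 0.4678 -0.188 ] r 0.1176 ang 210.0 zmax 0.095
side 87 [ 0.629  -0.2314] r 0.1182 ang 300.2 zmax 0.095
side 63 [ 0.5513 -0.2015] r 0.0745 ang 255.7 zmax 0.067
```

View pics/crop3.png

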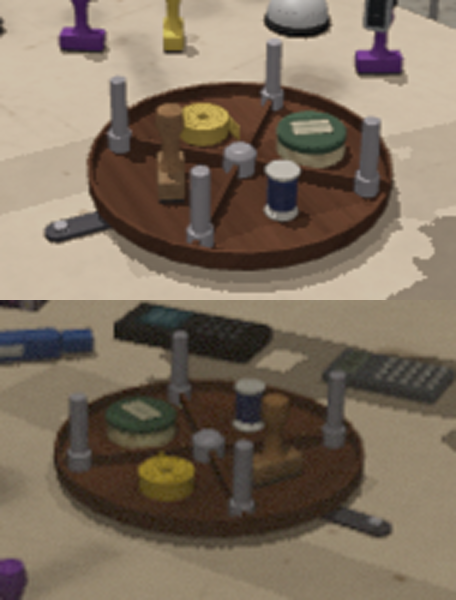

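The stamp, at crop px (171,150) in the upper picture, lies in line with the tongue at (75,227): 161.5° against 161.6°. The tray is at rest, all four things stand upright, and the gripper is clear.

```bash
python3 -c "
from station import *
print(job_done())"
```

```text
the job is handed in; nothing more can be done
None
```

I turned the tray about 122° by one post, so the rubber stamp now stands in line with the pointer tongue (within about 1 mm by my measurement), and I handed the job in; no verdict came back.

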